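Top up the door-stop carrier and pick it up level

TASK

Top up the blue carrier for the round of doors: set a spare aluminium door stop from the turntable upright and fully down into each pocket that is empty, without dropping it, and leave the stops already in their pockets there, the spare that is not needed standing on the turntable, and everything else where it is. Then take the carrier by the green grip of its handle, lift it level about 10 cm clear of the shelf, and finish holding it there, steady and level: do not put it down or let go.

Things in the scene. Friction and masses are not known exactly. Their poses are not given: they have to be found in the camera images.
- carrier: Loose blue plastic carrier, 0.3 kg empty: a block 165 mm (its x) by 210 mm (its y) and 24 mm high, with four round pockets in its corners, and a handle bar running along its y over the middle, on a 24 mm wide post at either end. Origin at the centre of its underside; z up. It stands flat on the shelf (z = 0)
- grip (a point): Centre of the green ribbed silicone sleeve on the carrier's handle, 86 mm above the carrier's underside and over its centre: 22 by 22 mm in section, 116 mm long along the carrier's y, its top 97 mm and its underside 75 mm above the carrier's underside, free below. Axes as the carrier's
- pocket0 (a point): Centre of the mouth of the carrier's pocket at its x -52, y -68 mm, level with the block's top (24 mm above its underside). Round, 35 mm across, 19 mm deep, with a flat floor carrying a dark pad: a seated stop stands 41 mm out of it, centred about 11 mm above this point. It may be empty or hold a stop. Axes as the carrier's
- pocket1 (a point): Centre of the mouth of the carrier's pocket at its x -52, y +68 mm, level with the block's top (24 mm above its underside). Round, 35 mm across, 19 mm deep, with a flat floor carrying a dark pad: a seated stop stands 41 mm out of it, centred about 11 mm above this point. It may be empty or hold a stop. Axes as the carrier's
- pocket2 (a point): Centre of the mouth of the carrier's pocket at its x +52, y -68 mm, level with the block's top (24 mm above its underside). Round, 35 mm across, 19 mm deep, with a flat floor carrying a dark pad: a seated stop stands 41 mm out of it, centred about 11 mm above this point. It may be empty or hold a stop. Axes as the carrier's
- pocket3 (a point): Centre of the mouth of the carrier's pocket at its x +52, y +68 mm, level with the block's top (24 mm above its underside). Round, 35 mm across, 19 mm deep, with a flat floor carrying a dark pad: a seated stop stands 41 mm out of it, centred about 11 mm above this point. It may be empty or hold a stop. Axes as the carrier's
- stop_a_mid (a point): Door stop: solid silver aluminium cylinder, 28 mm across and 60 mm tall, with a flush black rubber ring 43 to 53 mm above its foot, standing upright; 60 g or so; origin at its centre, 30 mm above its foot, z up its axis. Starts seated in one of the pockets
- stop_b_mid (a point): Door stop: solid silver aluminium cylinder, 28 mm across and 60 mm tall, with a flush black rubber ring 43 to 53 mm above its foot, standing upright; 60 g or so; origin at its centre, 30 mm above its foot, z up its axis. Starts seated in one of the pockets
- spare_a_mid (a point): Door stop: solid silver aluminium cylinder, 28 mm across and 60 mm tall, with a flush black rubber ring 43 to 53 mm above its foot, standing upright; 60 g or so; origin at its centre, 30 mm above its foot, z up its axis. A spare: starts standing on the turntable
- spare_b_mid (a point): Door stop: solid silver aluminium cylinder, 28 mm across and 60 mm tall, with a flush black rubber ring 43 to 53 mm above its foot, standing upright; 60 g or so; origin at its centre, 30 mm above its foot, z up its axis. A spare: starts standing on the turntable
- spare_c_mid (a point): Door stop: solid silver aluminium cylinder, 28 mm across and 60 mm tall, with a flush black rubber ring 43 to 53 mm above its foot, standing upright; 60 g or so; origin at its centre, 30 mm above its foot, z up its axis. A spare: starts standing on the turntable
- turntable: White round plastic turntable with a grey mat, 310 mm across; the things on it stand 24 mm above the shelf inside a 6 mm lip. Its platter turns stiffly about the centre (it takes about 0.06 N m). Its foot is fixed. Origin at the centre of its underside. Five things stand round it about 100 mm from the centre, some 118 mm apart: three spares, the jar and the tin
- jar: Bystander: glass jar with a steel cap, 60 mm across, 72 mm tall, on the turntable. Origin at the centre of its underside
- tin: Bystander: round steel washer tin, 72 mm across, 38 mm tall, on the turntable. Origin at the centre of its underside
- case: Bystander: flat yellow plastic wall anchor case, 85 (x) by 130 (y) by 39 mm, on the shelf beyond. Origin at the centre of its underside
- driver: Bystander: screwdriver, 200 mm long, lying along its x on the shelf at the right. Origin under its middle
- tape: Bystander: orange tape measure, 70 by 34 by 62 mm, on the shelf at the left. Origin at the centre of its underside
Things that resemble listed ones, but are neither listed nor needed, are in the scene too. Leave any brown look-alike of the part that bears spare_c_mid alone. What is shaped like the part that bears spare_a_mid but red is not meant.

How it is judged:
On the way:
1. every pocket of the carrier holds a seated, upright, released door stop while the carrier stands on the shelf (distance between any of stop_a_mid, stop_b_mid, spare_a_mid, spare_b_mid, spare_c_mid and pocket0 below 0.016 m and distance between any of stop_a_mid, stop_b_mid, spare_a_mid, spare_b_mid, spare_c_mid and pocket1 below 0.016 m and distance between any of stop_a_mid, stop_b_mid, spare_a_mid, spare_b_mid, spare_c_mid and pocket2 below 0.016 m and distance between any of stop_a_mid, stop_b_mid, spare_a_mid, spare_b_mid, spare_c_mid and pocket3 below 0.016 m and angle between each of stop_a_mid, stop_b_mid, spare_a_mid, spare_b_mid, spare_c_mid's own z axis and vertical below 0.17 rad and height (world z) of carrier below 0.006 m and contact force between the fingers and stop_a below 0.3 N and contact force between the fingers and stop_b below 0.3 N and contact force between the fingers and spare_a below 0.3 N and contact force between the fingers and spare_b below 0.3 N and contact force between the fingers and spare_c below 0.3 N), for 0.2 s.
At the end, for the whole second after the job is handed in: Carrier held by its green grip, underside 60 to 160 mm over the shelf, tilt under 6 degrees, at rest (0.02 m/s, 0.15 rad/s), resting on nothing else; every pocket holds an upright stop, fully down (within 5 mm); the spare left over stands upright on the turntable (height (world z) of carrier between 0.06 and 0.16 m and angle between carrier's own z axis and vertical below 0.1 rad and linear speed of carrier below 0.02 m/s and angular speed of carrier below 0.15 rad/s and contact force between the fingers and carrier above 2 N and distance between the grasp point and grip below 0.06 m and contact force between carrier and turntable below 0.1 N and contact force between carrier and case below 0.1 N and distance between any of stop_a_mid, stop_b_mid, spare_a_mid, spare_b_mid, spare_c_mid and pocket0 below 0.016 m and distance between any of stop_a_mid, stop_b_mid, spare_a_mid, spare_b_mid, spare_c_mid and pocket1 below 0.016 m and distance between any of stop_a_mid, stop_b_mid, spare_a_mid, spare_b_mid, spare_c_mid and pocket2 below 0.016 m and distance between any of stop_a_mid, stop_b_mid, spare_a_mid, spare_b_mid, spare_c_mid and pocket3 below 0.016 m and angle between each of stop_a_mid, stop_b_mid, spare_a_mid, spare_b_mid, spare_c_mid's own z axis and vertical below 0.17 rad and (distance between spare_a_mid and pocket0 below 0.016 m or distance between spare_a_mid and pocket1 below 0.016 m or distance between spare_a_mid and pocket2 below 0.016 m or distance between spare_a_mid and pocket3 below 0.016 m or (horizontal distance between spare_a_mid and turntable below 0.15 m and z of spare_a_mid in the frame of turntable below 0.06 m)) and (distance between spare_b_mid and pocket0 below 0.016 m or distance between spare_b_mid and pocket1 below 0.016 m or distance between spare_b_mid and pocket2 below 0.016 m or distance between spare_b_mid and pocket3 below 0.016 m or (horizontal distance between spare_b_mid and turntable below 0.15 m and z of spare_b_mid in the frame of turntable below 0.06 m)) and (distance between spare_c_mid and pocket0 below 0.016 m or distance between spare_c_mid and pocket1 below 0.016 m or distance between spare_c_mid and pocket2 below 0.016 m or distance between spare_c_mid and pocket3 below 0.016 m or (horizontal distance between spare_c_mid and turntable below 0.15 m and z of spare_c_mid in the frame of turntable below 0.06 m))); the arm keeps its last pose, push and grip.
It fails at once if the jar, washer tin, anchor case, screwdriver or tape measure is pushed more than 3 cm or tipped ((distance of jar from where it was at the start of the episode above 0.03 m or angle between jar's own z axis and vertical above 0.35 rad) or (distance of tin from where it was at the start of the episode above 0.03 m or angle between tin's own z axis and vertical above 0.35 rad) or (distance of case from where it was at the start of the episode above 0.03 m or angle between case's own z axis and vertical above 0.35 rad) or (distance of driver from where it was at the start of the episode above 0.03 m or angle between driver's own z axis and vertical above 0.35 rad) or (distance of tape from where it was at the start of the episode above 0.03 m or angle between tape's own z axis and vertical above 0.35 rad)).
It fails at once if a door stop that was already in the carrier is pulled out of its pocket (z of any of stop_a_mid, stop_b_mid in the frame of carrier above 0.05 m).
It fails at once if a door stop is dropped or thrown (falls freely more than about 3 cm) ((linear speed of stop_a above 0.8 m/s and contact force between the fingers and stop_a below 0.1 N) or (linear speed of stop_b above 0.8 m/s and contact force between the fingers and stop_b below 0.1 N) or (linear speed of spare_a above 0.8 m/s and contact force between the fingers and spare_a below 0.1 N) or (linear speed of spare_b above 0.8 m/s and contact force between the fingers and spare_b below 0.1 N) or (linear speed of spare_c above 0.8 m/s and contact force between the fingers and spare_c below 0.1 N)).
It fails at once if the carrier is tipped by more than 17 degrees (angle between carrier's own z axis and vertical above 0.3 rad).
It also fails if it takes over 72 s, if anything falls off the work surface, if the arm or the gripper's body presses on something with over 40 N, if the wrist force passes 120 N, or if a joint passes its speed limit or range.

ROBOT

A 6-joint arm with a two-finger parallel gripper is mounted at the origin on the work surface. World frame = base frame: x ahead of the robot, y to its left, z up, the work surface at z = 0. Lengths are in m, angles in rad, forces in N, time in s.
With the tool pointing down it reaches from about 0.425 to 1.125 m from the base axis. Payload 14.9 kg.
Tool frame: the origin (TCP) lies at the very end of the fingers, on their centre line; the grasp point (between the pads) lies 19 mm behind it; z points along the fingers, y is the line along which they close (so a half turn about z gives the same grasp; the last joint's range is limited). The gripper opens to 91 mm and grips with 3 to 60 N. Pads are 32 mm wide; open, the fingers measure 118 mm over their backs; the gripper's body (76 mm by 178 mm) begins 60 mm behind the grasp point.
Start: joints at [1.213, 0.379, 1.734, -0, 1.028, -0.033], TCP at [0.223, 0.663, 0.214] pointing down, gripper open.
Joint ranges: [-2.77, 2.77], [-0.74, 2.19], [0, 2.66], [-1.06, 4.2], [0.31, 2.87], [-3.08, 3.08]. Speed limits (rad/s): [1.89, 1.89, 2.39, 3.14, 3.14, 3.14].

INTERFACE

Orientations are given as a unit quaternion [w, x, y, z].
In Python, from rig import status, capture, job_done gives the robot as it stands.
- The arm moves only by the tool arm_command, never from a script. Its argument "moves" is a list of rows, each a list of 3 entries, a list of its own where there are three numbers: the shift along the tool's x, y, z in units of 0.2 m (1.0 is 0.2 m), then the turn, a rotation vector about the tool's x, y, z in units of 90 degrees (1.0 is 90 degrees), then the closure, from -1 (fully open) to 1 (shut). A call has 1 to 10 rows; each row is the pose to reach, as a shift and turn from the pose commanded when the call began, along the tool's axes at that moment; what a row does not reach only later rows make up. A row lasts 1/10 s, in which the tool goes at most 50 mm and 8.59 degrees, less where a joint would pass 70% of its speed; a pose out of reach is approached as far as the arm can. A call with a number of a shift or a turn outside -1 to 1 is refused whole. A call with a gripper value outside its range is refused whole. The fingers move at their own pace and stop on an object; "force" is the grip in N (left out, the last holds). Time passes only in rows, so rows that repeat a pose let the fingers close. It gives the time, the measured TCP pose, the force, the opening and the grip force at its end, in the units of the state.
- status.get_obs(): the state, without advancing time (a new reading comes with each control period).
- capture(name): name is "scene" or "top" or "wrist"; returns a dict with "pixels" (480x640x3 uint8, blue, green, red), "fx", "fy", "cx", "cy" (pixels), "rvec" (rotation vector, rad) and "tvec" (3), from world to camera coordinates, as OpenCV has them; the wrist camera has in their place "mount" (4x4, takes a point from camera to tool coordinates, whose origin is the TCP and whose axes are the flange's). Camera axes: x right, y down, z forward; pixel columns grow to the right and rows downward; lengths in m; the calibration is good to about 2 mm. A picture is of the moment at which its call begins: read the wrist's pose just before it. There is no depth.
- job_done(): hands the job in; it is judged then, once.
The state is a dict: "time": time; "joints": joint angles; "joint_vel": joint speeds; "effort": joint torques, N m; "position": TCP position; "orientation": TCP orientation; "wrist_force": force on the tool from outside, world axes, zero at the start; "wrist_torque": the same for the moment, N m; "width": finger opening in m; "gripper_force": force on a finger pad.
Only numpy, scipy, OpenCV 4.12 (cv2) and the standard library are available. Lean on these libraries where they do the work, as an engineer would, in place of code of your own. Each camera call takes 0.05 s, during which the arm holds its last target. There are 200 camera calls.

## Working session

There is one attempt and no reset: what is moved stays moved. The work goes in short steps, Python scripts to look and compute and a tool call to move; the robot and the scene stay as the last step left them, time stands still between calls to the robot, and variables do not carry over. Pictures are saved under pics/ and viewed, at most 10 in all, crops included, and the job is handed in when it is done.

Besides the shell and the picture viewer there is one more tool, called after "Emit:" in YAML: its name, and indented under it one key for each argument. arm_command: Moves the arm, as the interface text tells. Its arguments: {"type":"object","properties":{"moves":{"type":"array"},"force":{"type":"number"}},"required":["moves"]}

```bash
mkdir -p pics; ls; cat > h.py <<'E'
import numpy as np, cv2
from rig import status, capture, job_done
from scipy.spatial.transform import Rotation as R
def quat(o): return R.from_quat([o[1],o[2],o[3],o[0]])
def cam(name):
    s=status.get_obs(); c=capture(name)
    if name=="wrist":
        T=np.eye(4);T[:3,:3]=quat(s["orientation"]).as_matrix();T[:3,3]=s["position"]
        M=T@np.array(c["mount"]); Rc=M[:3,:3]; o=M[:3,3]
    else:
        Rw=cv2.Rodrigues(np.array(c["rvec"],float))[0]; Rc=Rw.T; o=-Rw.T@np.array(c["tvec"],float).ravel()
    c["Rc"]=Rc;c["o"]=o
    return c
def ray(c,u,v,z):
    d=c["Rc"]@np.array([(u-c["cx"])/c["fx"],(v-c["cy"])/c["fy"],1.]); return c["o"]+d*(z-c["o"][2])/d[2]
def proj(c,p):
    q=c["Rc"].T@(np.array(p)-c["o"]); return np.array([c["fx"]*q[0]/q[2]+c["cx"],c["fy"]*q[1]/q[2]+c["cy"]])
def to_tool(p):
    "shift in move units from the current tool to TCP world p"
    s=status.get_obs(); return quat(s["orientation"]).inv().apply(np.array(p)-s["position"])/0.2
E
python3 - <<'E'
from h import *
s=status.get_obs(); print(s)
for n in("top","scene","wrist"):
    c=cam(n); cv2.imwrite(f"pics/{n}0.png",c["pixels"]); print(n,c["o"],c["Rc"][:,2],c["fx"])
E
```

```text
pics
{'time': 0.0, 'joints': array([ 1.21269391e+00,  3.79436663e-01,  1.73477281e+00, -3.13413816e-05,
        1.02852556e+00, -3.33334095e-02]), 'joint_vel': array([-0.00030225,  0.00099348,  0.00070092,  0.00094221,  0.00105573,
        0.00180099]), 'effort': array([ 3.72219010e-04, -7.63700080e+01, -4.34392905e+01,  6.51120278e-02,
        4.22681915e-02, -8.20808782e-05]), 'position': array([0.22325595, 0.66301777, 0.21327256]), 'orientation': array([-9.79173386e-05,  1.61663785e-01,  9.86845730e-01, -5.62891038e-04]), 'wrist_force': array([-0.50508656,  0.45809162, -0.53216163]), 'wrist_torque': array([-0.00209723,  0.00447316, -0.01928677]), 'gripper_force': 0.0, 'width': 0.09132679813675401}
top [ 0.29755113 -0.00417792  1.37898497] [ 0.16071449  0.00228304 -0.9869983 ] 530.962587865403
scene [0.93125018 0.73954567 0.80925158] [-0.35695577 -0.66403722 -0.65699098] 433.3423537333883
wrist [0.14889133 0.68813258 0.38390548] [ 0.2602334  -0.08839083 -0.96149136] 385.75797907037304
```

View pics/top0.png

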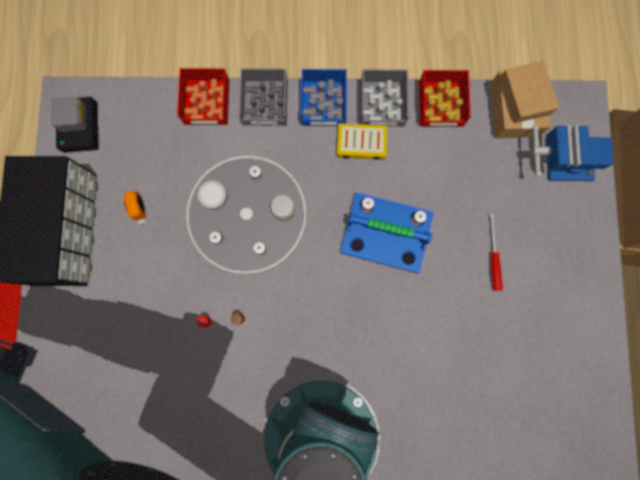

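View pics/scene0.png

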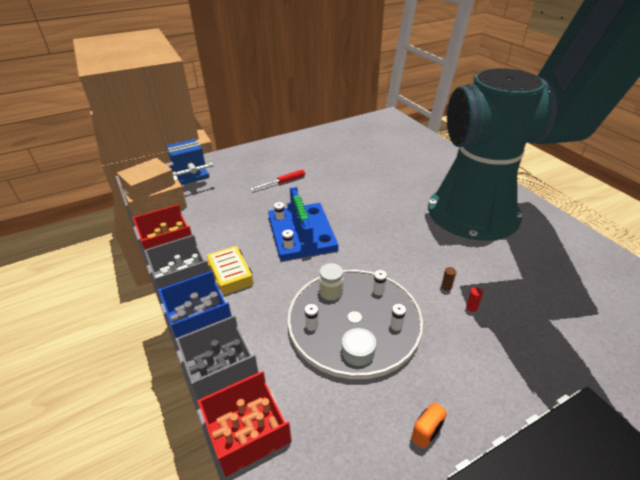

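The top view shows:
- **Carrier:** about (388,232), green grip at (390,228). Stops sit in the pockets at (368,204) and (420,217). The pockets at (353,244) and (409,258) are empty.
- **Candidate stops:** silver on the turntable at (255,171), (215,237) and (259,248), red at (203,320), brown at (237,317). The three silver ones with a dark ring on the turntable are the spares. I'll use the two nearest the robot.

Next I'll measure these and check a crop.

```bash
python3 - <<'E'
from h import *
c=cam("top"); im=c["pixels"]; hsv=cv2.cvtColor(im,cv2.COLOR_BGR2HSV)
def blobs(m,box,mn):
    x0,y0,x1,y1=box; k=np.zeros_like(m);k[y0:y1,x0:x1]=m[y0:y1,x0:x1]
    return [(cv2.minAreaRect(q),cv2.contourArea(q)) for q in cv2.findContours(k,cv2.RETR_EXTERNAL,2)[0] if cv2.contourArea(q)>mn]
g=cv2.inRange(hsv,(45,100,60),(80,255,255))
for r,a in blobs(g,(330,180,440,280),50):
    p=cv2.boxPoints(r); print("green",r,a,ray(c,*r[0],.097).round(4)); print(np.array([ray(c,*q,.097)[:2] for q in p]).round(4))
w=cv2.inRange(hsv,(0,0,165),(180,60,255))
for n,b,z in(("tt",(190,160,300,270),.084),("car",(340,190,440,275),.065)):
    for r,a in blobs(w,b,25): print(n,np.round(r[0],1),np.round(r[1],1),a,ray(c,*r[0],z).round(4))
d=cv2.inRange(hsv,(0,0,0),(180,255,70))
for r,a in blobs(d,(340,235,440,275),25): print("dark",np.round(r[0],1),np.round(r[1],1),a,ray(c,*r[0],.024).round(4),ray(c,*r[0],.005).round(4))
cv2.imwrite("pics/c1.png",cv2.resize(im[150:330,180:440],None,fx=3,fy=3,interpolation=2))
E
```

```text
green ((390.32000732421875, 227.760009765625), (45.10298156738281, 7.933627605438232), 14.470293045043945) 303.5 [ 0.5132 -0.1661  0.097 ]
[[ 0.5172 -0.1102]
 [ 0.5364 -0.1152]
 [ 0.5092 -0.2219]
 [ 0.4902 -0.2167]]
tt [258.5 247.5] [11. 11.] 97.0 [0.4634 0.1568 0.084 ]
tt [281.9 254.9] [ 8.9 53.2] 90.5 [0.4457 0.0988 0.084 ]
tt [214.5 237. ] [10. 11.] 88.5 [0.4885 0.2661 0.084 ]
tt [206.8 253.4] [55.2  9.3] 79.0 [0.4478 0.2833 0.084 ]
tt [246.  213.5] [11. 12.] 110.0 [0.5482 0.1903 0.084 ]
tt [282.  205.5] [19. 20.] 309.0 [0.5693 0.1013 0.084 ]
tt [211.  193.5] [25. 26.] 518.5 [0.5983 0.2794 0.084 ]
tt [254.5 171. ] [10. 11.] 87.0 [0.6573 0.1724 0.084 ]
tt [284.5 173.4] [46.7  7.2] 62.0 [0.6517 0.0969 0.084 ]
tt [206.6 177.2] [ 9.6 57.3] 90.5 [0.6403 0.2923 0.084 ]
car [420. 216.] [10. 10.] 85.5 [ 0.5493 -0.2452  0.065 ]
car [368. 203.] [10. 10.] 83.0 [ 0.5816 -0.1144  0.065 ]
dark [407.7 257.9] [9.4 9.4] 66.5 [ 0.4475 -0.2189  0.024 ] [ 0.4496 -0.2219  0.005 ]
dark [356.5 244.5] [9. 9.] 65.5 [ 0.481  -0.0877  0.024 ] [ 0.4836 -0.0889  0.005 ]
```

View pics/c1.png

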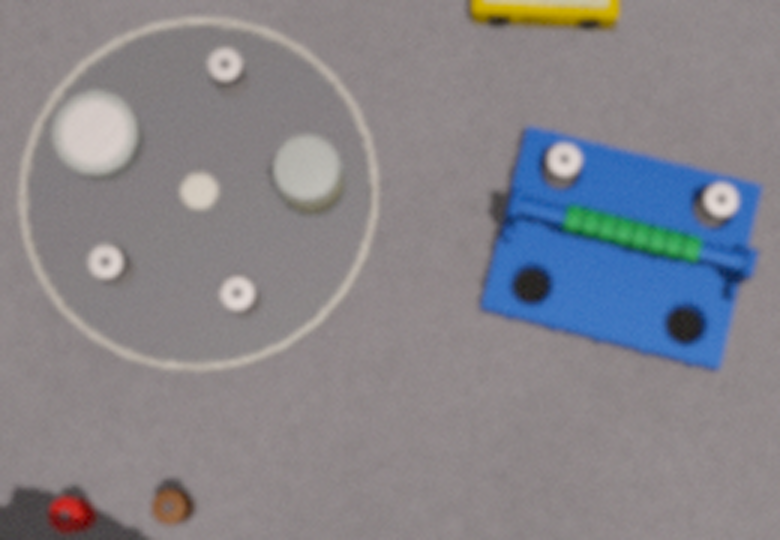

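The crop confirms it: the three turntable stops are silver with a dark ring, and red and brown stand apart. The carrier is at about (0.5145, -0.1665) with a yaw of about -14°, and grip, stops and pockets agree on that within 2 mm. I'll start with the spare at (0.4885, 0.266).

```bash
cat >> h.py <<'E'
def tgt(p,yaw=75.9):
    "yaw: world angle of tool y; tool z down"
    s=status.get_obs(); q=quat(s["orientation"]); a=np.radians(yaw)
    y=np.array([np.cos(a),np.sin(a),0]); z=np.array([0,0,-1.]); G=R.from_matrix(np.c_[np.cross(y,z),y,z])
    print("shift",to_tool(p).round(3),"turn",((q.inv()*G).as_rotvec()/(np.pi/2)).round(3),"pos",s["position"].round(4),"t",round(s["time"],2),"w",round(float(s["width"]),4),"f",s["wrist_force"].round(1),round(s["gripper_force"],1))
E
python3 -c "
from h import *
tgt([.4885,.2661,.16])"
```

```text
shift [-1.89  -1.458  0.269] turn [-0.   -0.   -0.05] pos [0.2233 0.6632 0.2135] t 0.2 w 0.0912 f [-0.4 -1.2 -0.9] 0.0
```

Emit:
arm_command:
  moves:
    - [[-0.18,-0.14,0],[0,0,-0.01],-1]
    - [[-0.37,-0.29,0],[0,0,-0.02],-1]
    - [[-0.56,-0.43,0],[0,0,-0.03],-1]
    - [[-0.75,-0.58,0],[0,0,-0.04],-1]
    - [[-0.94,-0.72,0],[0,0,-0.05],-1]

```text
time: 0.7
position: [0.3562, 0.4652, 0.2139]
orientation: [0.0, 0.122, 0.992, -0.0]
wrist_force: [1.2, -0.1, 0.7]
width: 0.0913
gripper_force: 0.0
```

Emit:
arm_command:
  moves:
    - [[-0.18,-0.14,0],[0,0,0],-1]
    - [[-0.36,-0.28,0],[0,0,0],-1]
    - [[-0.53,-0.42,0],[0,0,0],-1]
    - [[-0.68,-0.53,0],[0,0,0],-1]
    - [[-0.75,-0.6,0],[0,0,0],-1]
    - [[-0.75,-0.6,0],[0,0,0],-1]
    - [[-0.75,-0.6,0],[0,0,0],-1]

```text
time: 1.4
position: [0.4718, 0.3139, 0.2139]
orientation: [-0.0, 0.123, 0.992, -0.0]
wrist_force: [-0.3, 0.6, 0.8]
width: 0.0912
gripper_force: 0.0
```

```bash
python3 - <<'E'
from h import *
tgt([.4885,.2661,.052])
c=cam("wrist"); print(proj(c,[.4885,.2661,.084]),proj(c,[.4634,.1568,.084])); cv2.imwrite("pics/w1.png",c["pixels"])
E
```

```text
shift [-0.14  -0.211  0.809] turn [-0.    -0.    -0.001] pos [0.4718 0.3139 0.2139] t 1.4 w 0.0912 f [-0.3  0.6  0.8] 0.0
[271.79738594 262.75012054] [136.18012233 265.34494168]
```

View pics/w1.png

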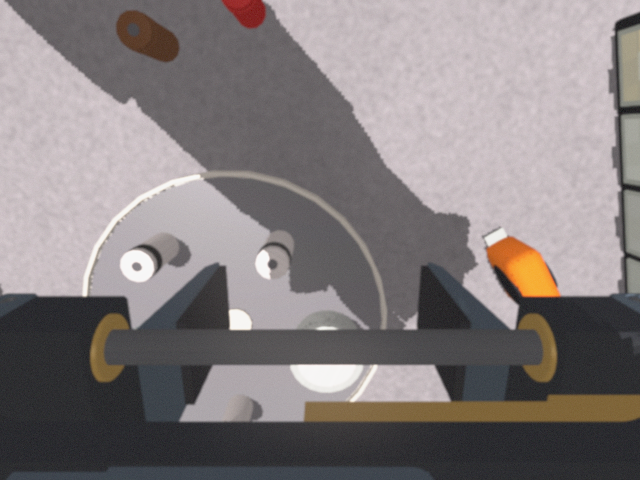

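The wrist picture shows the target spare's top at (271,263) and its neighbour's at (138,264). That is within 2 px of my predictions, so I'm going down on it.

Emit:
arm_command:
  moves:
    - [[-0.14,-0.21,0.1],[0,0,0],-1]
    - [[-0.14,-0.21,0.28],[0,0,0],-1]
    - [[-0.14,-0.21,0.46],[0,0,0],-1]
    - [[-0.14,-0.21,0.62],[0,0,0],-1]
    - [[-0.14,-0.21,0.74],[0,0,0],-1]
    - [[-0.14,-0.21,0.81],[0,0,0],-1]
    - [[-0.14,-0.21,0.81],[0,0,0],-1]
    - [[-0.14,-0.21,0.81],[0,0,0],0.2]
    - [[-0.14,-0.21,0.81],[0,0,0],0.6]
    - [[-0.14,-0.21,0.81],[0,0,0],1]
  force: 25

```text
time: 2.45
position: [0.4894, 0.2668, 0.0531]
orientation: [0.001, 0.123, 0.992, 0.0]
wrist_force: [-0.5, -0.6, -0.5]
width: 0.0703
gripper_force: 0.0
```

Emit:
arm_command:
  moves:
    - [[0,0,0],[0,0,0],1]
    - [[0,0,0],[0,0,0],1]
    - [[0,0,0],[0,0,0],1]
    - [[0,0,0],[0,0,0],1]
    - [[0,0,0],[0,0,0],1]
    - [[0,0,0],[0,0,0],1]

```text
time: 3.05
position: [0.4887, 0.2664, 0.0519]
orientation: [-0.0, 0.123, 0.992, -0.0]
wrist_force: [0.4, -0.5, -0.4]
width: 0.0278
gripper_force: 25.0
```

```bash
python3 -c "
from h import *
tgt([.4807,-.0878,.16])"
```

```text
shift [-0.393 -1.728 -0.541] turn [-0. -0. -0.] pos [0.4887 0.2664 0.0519] t 3.05 w 0.0278 f [ 0.4 -0.5 -0.4] 25.0
```

Emit:
arm_command:
  moves:
    - [[0,0,-0.08],[0,0,0],1]
    - [[0,0,-0.2],[0,0,0],1]
    - [[0,0,-0.34],[0,0,0],1]
    - [[0,-0.08,-0.46],[0,0,0],1]
    - [[-0.05,-0.22,-0.54],[0,0,0],1]
    - [[-0.1,-0.38,-0.54],[0,0,0],1]
    - [[-0.15,-0.54,-0.54],[0,0,0],1]
    - [[-0.2,-0.7,-0.54],[0,0,0],1]
    - [[-0.25,-0.86,-0.54],[0,0,0],1]
    - [[-0.3,-0.98,-0.54],[0,0,0],1]

```text
time: 4.05
position: [0.499, 0.0601, 0.1611]
orientation: [0.0, 0.123, 0.992, 0.0]
wrist_force: [0.9, 0.5, -1.3]
width: 0.0277
gripper_force: 25.0
```

Emit:
arm_command:
  moves:
    - [[-0.02,-0.15,0],[0,0,0],1]
    - [[-0.04,-0.3,0],[0,0,0],1]
    - [[-0.06,-0.45,0],[0,0,0],1]
    - [[-0.08,-0.58,0],[0,0,0],1]
    - [[-0.09,-0.68,0],[0,0,0],1]
    - [[-0.09,-0.75,0],[0,0,0],1]
    - [[-0.09,-0.75,0],[0,0,0],1]
    - [[-0.09,-0.75,0],[0,0,0],1]

```text
time: 4.85
position: [0.4801, -0.0879, 0.1603]
orientation: [0.0, 0.123, 0.992, 0.0]
wrist_force: [-0.0, 0.0, 0.2]
width: 0.0275
gripper_force: 25.0
```

```bash
python3 - <<'E'
from h import *
tgt([.4807,-.0878,.036])
c=cam("wrist"); im=c["pixels"]
hsv=cv2.cvtColor(im,cv2.COLOR_BGR2HSV)
print("pred p1,p0",proj(c,[.4807,-.0878,.024]),proj(c,[.4475,-.2198,.024]),"stop foot",proj(c,[*status.get_obs()["position"][:2],.13]))
cv2.imwrite("pics/w2.png",im)
E
```

```text
shift [-0.003  0.001  0.621] turn [ 0.  0. -0.] pos [ 0.4801 -0.0879  0.1603] t 4.85 w 0.0275 f [-0.   0.   0.2] 25.0
pred p1,p0 [323.41251189 228.66198586] [157.61322201 228.52837424] stop foot [323.64458617 275.21511015]
```

View pics/w2.png

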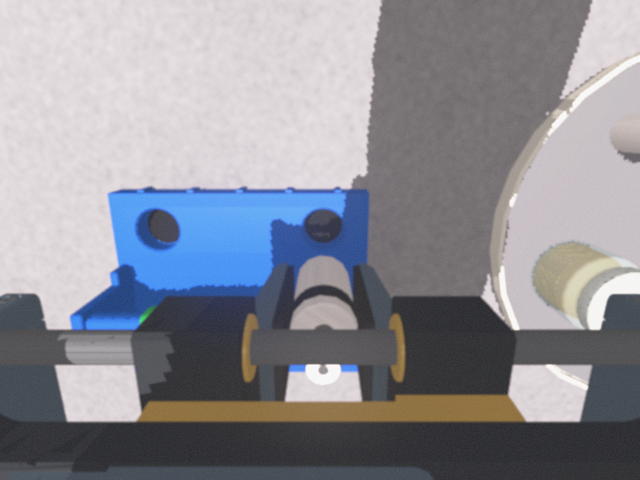

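The wrist picture shows the held stop upright over pocket1, which is at (323,226). Pocket0 is at (158,229). Both fit the predictions within about 2 mm, so I'm lowering it slowly.

Emit:
arm_command:
  moves:
    - [[0,0,0.1],[0,0,0],1]
    - [[0,0,0.22],[0,0,0],1]
    - [[0,0,0.34],[0,0,0],1]
    - [[0,0,0.44],[0,0,0],1]
    - [[0,0,0.5],[0,0,0],1]
    - [[0,0,0.53],[0,0,0],1]
    - [[0,0,0.55],[0,0,0],1]
    - [[0,0,0.57],[0,0,0],1]
    - [[0,0,0.58],[0,0,0],1]
    - [[0,0,0.58],[0,0,0],1]

```text
time: 5.9
position: [0.4802, -0.0882, 0.0441]
orientation: [0.0, 0.123, 0.992, -0.0]
wrist_force: [-0.8, -0.1, -1.2]
width: 0.0275
gripper_force: 25.0
```

Emit:
arm_command:
  moves:
    - [[0,0,0.02],[0,0,0],1]
    - [[0,0,0.03],[0,0,0],1]
    - [[0,0,0.04],[0,0,0],1]
    - [[0,0,0.05],[0,0,0],1]
    - [[0,0,0.053],[0,0,0],1]
    - [[0,0,0.053],[0,0,0],1]

```text
time: 6.5
position: [0.48, -0.0881, 0.0332]
orientation: [-0.0, 0.123, 0.992, 0.0]
wrist_force: [-0.6, -0.4, -0.3]
width: 0.0276
gripper_force: 25.0
```

Emit:
arm_command:
  moves:
    - [[0,0,0.005],[0,0,0],1]
    - [[0,0,0.005],[0,0,0],0.3]
    - [[0,0,0.005],[0,0,0],0]
    - [[0,0,0.005],[0,0,0],-0.3]
    - [[0,0,0.005],[0,0,0],-0.3]
    - [[0,0,-0.1],[0,0,0],-0.5]
    - [[0,0,-0.3],[0,0,0],-1]
    - [[0,0,-0.5],[0,0,0],-1]
    - [[0,0,-0.7],[0,0,0],-1]
    - [[0,0,-0.7],[0,0,0],-1]

```text
time: 7.5
position: [0.4827, -0.0887, 0.1782]
orientation: [0.004, 0.123, 0.992, -0.0]
wrist_force: [0.1, -0.3, -0.6]
width: 0.0904
gripper_force: 0.0
```

```bash
python3 - <<'E'
from h import *
tgt([.4634,.1568,.16])
c=cam("top"); im=c["pixels"]; hsv=cv2.cvtColor(im,cv2.COLOR_BGR2HSV)
w=cv2.inRange(hsv,(0,0,165),(180,60,255)); 
for n,b,z in(("tt",(190,160,300,270),.084),("car",(340,190,440,275),.065)):
    k=np.zeros_like(w);k[b[1]:b[3],b[0]:b[2]]=w[b[1]:b[3],b[0]:b[2]]
    for q in cv2.findContours(k,cv2.RETR_EXTERNAL,2)[0]:
        a=cv2.contourArea(q)
        if 40<a<700: r=cv2.minAreaRect(q); print(n,np.round(r[0],1),np.round(r[1],1),ray(c,*r[0],z).round(4))
cv2.imwrite("pics/t2.png",cv2.resize(im[150:290,180:450],None,fx=2.5,fy=2.5))
E
```

```text
shift [0.393 1.167 0.088] turn [ 0.     0.005 -0.   ] pos [ 0.4827 -0.0887  0.1782] t 7.5 w 0.0904 f [ 0.1 -0.3 -0.6] 0.0
tt [270.4 265. ] [ 5.3 31.4] [0.4204 0.1265 0.084 ]
tt [258.5 247.5] [11. 11.] [0.4634 0.1568 0.084 ]
tt [207.1 253.1] [58.  11.4] [0.4484 0.2826 0.084 ]
tt [245.5 213. ] [12. 13.] [0.5495 0.1916 0.084 ]
tt [282.5 205.5] [21. 21.] [0.5693 0.1001 0.084 ]
tt [210.5 193.5] [27. 27.] [0.5983 0.2807 0.084 ]
tt [254.5 170.5] [11. 11.] [0.6586 0.1724 0.084 ]
tt [284.1 173.2] [48.8  9. ] [0.6523 0.0979 0.084 ]
tt [206.8 177.4] [11.7 60.1] [0.6397 0.2917 0.084 ]
car [420. 216.] [10. 10.] [ 0.5493 -0.2452  0.065 ]
```

View pics/t2.png

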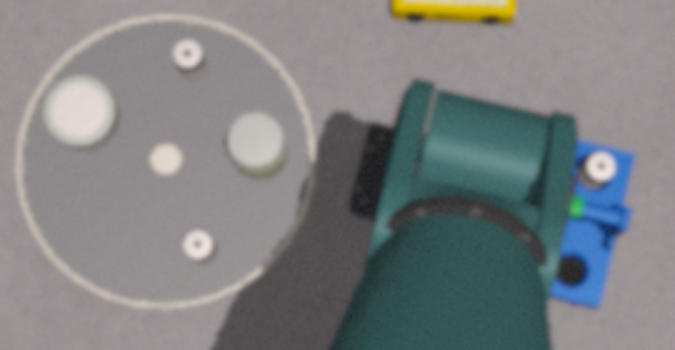

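The platter and carrier haven't moved: the spare is still at (258,247), and the stop at (420,216) is unchanged. Next is the second spare.

Emit:
arm_command:
  moves:
    - [[0.08,0.22,0],[0,0,0],-1]
    - [[0.15,0.44,0],[0,0,0],-1]
    - [[0.23,0.67,0],[0,0,0],-1]
    - [[0.31,0.9,0],[0,0,0],-1]
    - [[0.34,1.0,0],[0,0,0],-1]
    - [[0.34,1.0,0],[0,0,0],-1]
    - [[0.34,1.0,0],[0,0,0],-1]
    - [[0.34,1.0,0],[0,0,0],-1]

```text
time: 8.35
position: [0.4625, 0.1217, 0.1727]
orientation: [-0.001, 0.123, 0.992, -0.0]
wrist_force: [-0.4, 0.2, 0.3]
width: 0.0914
gripper_force: 0.0
```

```bash
python3 -c "
from h import *
tgt([.4634,.1568,.052])
c=cam('wrist'); print(proj(c,[.4634,.1568,.084])); im=c['pixels']
w=cv2.inRange(im,(200,200,200),(255,255,255))
for q in cv2.findContours(w,cv2.RETR_EXTERNAL,2)[0]:
    if 300<cv2.contourArea(q)<6000: r=cv2.minAreaRect(q); print(np.round(r[0],1),np.round(r[1],1),ray(c,*r[0],.084).round(4))
"
```

```text
shift [0.038 0.172 0.603] turn [-0.    -0.001 -0.001] pos [0.4625 0.1217 0.1727] t 8.35 w 0.0914 f [-0.4  0.2  0.3] 0.0
[372.46677464 234.35725032]
[319.5 384.5] [39. 87.] [0.5725 0.0911 0.084 ]
[265.8 285.9] [11.5 84.5] [0.4824 0.0738 0.084 ]
[547.6 193.9] [229.2  57.5] [0.4644 0.2775 0.084 ]
```

Emit:
arm_command:
  moves:
    - [[0.04,0.1,0],[0,0,0],-1]
    - [[0.04,0.17,0.05],[0,0,0],-1]
    - [[0.04,0.17,0.18],[0,0,0],-1]
    - [[0.04,0.17,0.34],[0,0,0],-1]
    - [[0.04,0.17,0.48],[0,0,0],-1]
    - [[0.04,0.17,0.57],[0,0,0],-1]
    - [[0.04,0.17,0.6],[0,0,0],-1]
    - [[0.04,0.17,0.6],[0,0,0],-1]
    - [[0.04,0.17,0.6],[0,0,0],0.2]
    - [[0.04,0.17,0.6],[0,0,0],0.6]

```text
time: 9.4
position: [0.4641, 0.1575, 0.0542]
orientation: [0.001, 0.123, 0.992, 0.0]
wrist_force: [0.2, -0.9, 0.2]
width: 0.0781
gripper_force: 0.0
```

Emit:
arm_command:
  moves:
    - [[0,0,0],[0,0,0],1]
    - [[0,0,0],[0,0,0],1]
    - [[0,0,0],[0,0,0],1]
    - [[0,0,0],[0,0,0],1]
    - [[0,0,0],[0,0,0],1]
    - [[0,0,0],[0,0,0],1]
    - [[0,0,0],[0,0,0],1]

```text
time: 10.1
position: [0.4633, 0.1573, 0.0533]
orientation: [-0.0, 0.123, 0.992, -0.0]
wrist_force: [0.1, 0.1, 0.0]
width: 0.0274
gripper_force: 25.0
```

```bash
python3 -c "
from h import *
tgt([.4475,-.2198,.16])"
```

```text
shift [-0.383 -1.848 -0.534] turn [-0. -0. -0.] pos [0.4633 0.1573 0.0533] t 10.1 w 0.0274 f [0.1 0.1 0. ] 25.0
```

Emit:
arm_command:
  moves:
    - [[0,0,-0.08],[0,0,0],1]
    - [[0,0,-0.2],[0,0,0],1]
    - [[0,0,-0.34],[0,0,0],1]
    - [[0,-0.06,-0.46],[0,0,0],1]
    - [[-0.04,-0.2,-0.53],[0,0,0],1]
    - [[-0.07,-0.36,-0.53],[0,0,0],1]
    - [[-0.1,-0.52,-0.53],[0,0,0],1]
    - [[-0.13,-0.68,-0.53],[0,0,0],1]
    - [[-0.17,-0.84,-0.53],[0,0,0],1]
    - [[-0.2,-0.98,-0.53],[0,0,0],1]

```text
time: 11.1
position: [0.4541, -0.044, 0.1594]
orientation: [0.0, 0.123, 0.992, -0.0]
wrist_force: [0.3, 0.1, -0.4]
width: 0.0278
gripper_force: 25.0
```

Emit:
arm_command:
  moves:
    - [[-0.03,-0.15,0],[0,0,0],1]
    - [[-0.06,-0.3,0],[0,0,0],1]
    - [[-0.1,-0.45,0],[0,0,0],1]
    - [[-0.13,-0.6,0],[0,0,0],1]
    - [[-0.16,-0.74,0],[0,0,0],1]
    - [[-0.18,-0.83,0],[0,0,0],1]
    - [[-0.183,-0.87,0],[0,0,0],1]
    - [[-0.183,-0.87,0],[0,0,0],1]
    - [[-0.183,-0.87,0],[0,0,0],1]

```text
time: 12.0
position: [0.4473, -0.2195, 0.1592]
orientation: [-0.0, 0.123, 0.992, 0.0]
wrist_force: [0.8, 0.1, -1.5]
width: 0.028
gripper_force: 25.0
```

```bash
python3 - <<'E'
from h import *
tgt([.4475,-.2198,.036])
c=cam("wrist"); im=c["pixels"]
print("pred p0",proj(c,[.4475,-.2198,.024]),"stop1 top",proj(c,[.4807,-.0878,.065]))
cv2.imwrite("pics/w3.png",im)
E
```

```text
shift [-0.002 -0.001  0.616] turn [ 0. -0. -0.] pos [ 0.4473 -0.2195  0.1592] t 12.0 w 0.028 f [ 0.8  0.1 -1.5] 25.0
pred p0 [322.82106914 228.72148155] stop1 top [512.89739591 243.23825518]
```

View pics/w3.png

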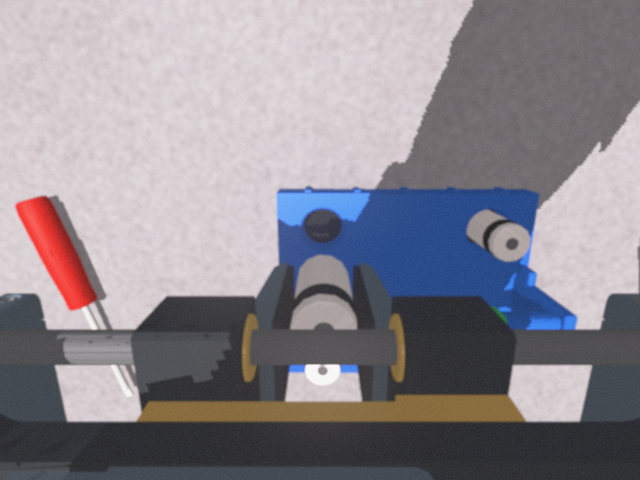

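The stop in pocket1 stands upright with its top at (511,243). The prediction for a seated stop was (513,243). Pocket0 is at (322,226), centred under the held stop, so I'm lowering.

Emit:
arm_command:
  moves:
    - [[0,0,0.1],[0,0,0],1]
    - [[0,0,0.22],[0,0,0],1]
    - [[0,0,0.34],[0,0,0],1]
    - [[0,0,0.44],[0,0,0],1]
    - [[0,0,0.5],[0,0,0],1]
    - [[0,0,0.53],[0,0,0],1]
    - [[0,0,0.55],[0,0,0],1]
    - [[0,0,0.57],[0,0,0],1]
    - [[0,0,0.57],[0,0,0],1]
    - [[0,0,0.57],[0,0,0],1]

```text
time: 13.05
position: [0.4477, -0.2203, 0.0458]
orientation: [0.0, 0.123, 0.992, -0.0]
wrist_force: [0.1, -0.3, -1.4]
width: 0.0275
gripper_force: 25.0
```

Emit:
arm_command:
  moves:
    - [[0,0,0.02],[0,0,0],1]
    - [[0,0,0.03],[0,0,0],1]
    - [[0,0,0.04],[0,0,0],1]
    - [[0,0,0.05],[0,0,0],1]
    - [[0,0,0.053],[0,0,0],1]
    - [[0,0,0.053],[0,0,0],1]

```text
time: 13.65
position: [0.4474, -0.2201, 0.0346]
orientation: [-0.0, 0.123, 0.992, 0.0]
wrist_force: [-0.2, -0.8, -0.4]
width: 0.0276
gripper_force: 25.0
```

Emit:
arm_command:
  moves:
    - [[0,0,0.003],[0,0,0],1]
    - [[0,0,0.003],[0,0,0],0.3]
    - [[0,0,0.003],[0,0,0],0]
    - [[0,0,0.003],[0,0,0],-0.3]
    - [[0,0,0.003],[0,0,0],-0.3]
    - [[0,0,-0.1],[0,0,0],-0.5]
    - [[0,0,-0.3],[0,0,0],-1]
    - [[0,0,-0.5],[0,0,0],-1]
    - [[0,0,-0.75],[0,0,0],-1]
    - [[0,0,-0.75],[0,0,0],-1]

```text
time: 14.65
position: [0.4503, -0.2217, 0.1908]
orientation: [0.004, 0.123, 0.992, -0.002]
wrist_force: [0.3, -0.7, -0.9]
width: 0.0907
gripper_force: 0.0
```

```bash
python3 -c "
from h import *
print(status.get_obs()['joints'].round(2))
tgt([.5142,-.1665,.16],-14.1);tgt([.5142,-.1665,.16],165.9)"
```

```text
[-0.5   0.09  2.15 -0.    0.89 -1.83]
shift [-0.241  0.346  0.155] turn [0.003 0.006 1.   ] pos [ 0.4503 -0.2217  0.1908] t 14.65 w 0.0907 f [ 0.3 -0.7 -0.9] 0.0
shift [-0.241  0.346  0.155] turn [-0.006  0.003 -1.   ] pos [ 0.4503 -0.2217  0.1908] t 14.65 w 0.0907 f [ 0.3 -0.7 -0.9] 0.0
```

Emit:
arm_command:
  moves:
    - [[-0.02,0.03,0],[0,0,0.09],-1]
    - [[-0.05,0.07,0],[0,0,0.18],-1]
    - [[-0.08,0.11,0],[0,0,0.27],-1]
    - [[-0.11,0.15,0],[0,0,0.36],-1]
    - [[-0.13,0.19,0],[0,0,0.45],-1]
    - [[-0.16,0.23,0],[0,0,0.54],-1]
    - [[-0.18,0.27,0],[0,0,0.63],-1]
    - [[-0.21,0.3,0],[0,0,0.72],-1]
    - [[-0.23,0.33,0],[0,0,0.81],-1]
    - [[-0.24,0.34,0],[0,0,0.9],-1]

```text
time: 15.65
position: [0.5108, -0.1655, 0.1844]
orientation: [-0.0, 0.74, 0.673, -0.0]
wrist_force: [-0.1, 0.3, 0.5]
width: 0.0912
gripper_force: 0.0
```

Emit:
arm_command:
  moves:
    - [[0,0,0],[0,0,0.09],-1]
    - [[0,0,0],[0,0,0.1],-1]
    - [[0,0,0],[0,0,0.1],-1]
    - [[0,0,0],[0,0,0.1],-1]

```text
time: 16.05
position: [0.5105, -0.166, 0.1846]
orientation: [-0.0, 0.788, 0.616, -0.0]
wrist_force: [0.6, -0.8, 0.0]
width: 0.091
gripper_force: 0.0
```

```bash
python3 - <<'E'
from h import *
tgt([.5142,-.1665,.066],-14.1)
c=cam("wrist"); im=c["pixels"]
X=np.array([.970,-.244,0]);Y=np.array([.244,.970,0]);C=np.array([.5142,-.1665,0])
for i,(a,b) in enumerate(((-52,-68),(-52,68),(52,-68),(52,68))): print(i,proj(c,C+X*a/1e3+Y*b/1e3+[0,0,.065]).round(1))
print("grip top",[proj(c,C+Y*t+[0,0,.097]).round(1) for t in(-.058,0,.058)])
cv2.imwrite("pics/w4.png",im)
E
```

```text
shift [0.002 0.019 0.593] turn [-0.    -0.     0.002] pos [ 0.5105 -0.166   0.1846] t 16.05 w 0.091 f [ 0.6 -0.8  0. ] 0.0
0 [265.1 311. ]
1 [258.2 141.3]
2 [390.9 311.5]
3 [400.8 142. ]
grip top [array([328.6, 318.6]), array([329.4, 243.5]), array([330.1, 158.9])]
```

View pics/w4.png

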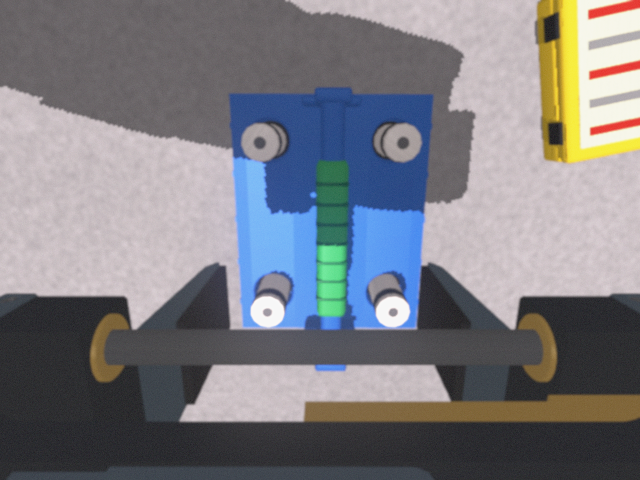

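All four stops stand seated: tops at (261,140), (402,140), (267,312) and (393,312), within 3 px of prediction. The green sleeve is at (332,240), so I'm going down on the grip.

Emit:
arm_command:
  moves:
    - [[0,0.02,0.08],[0,0,0],-1]
    - [[0,0.025,0.22],[0,0,0],-1]
    - [[0,0.025,0.36],[0,0,0],-1]
    - [[0,0.025,0.48],[0,0,0],-1]
    - [[0,0.025,0.56],[0,0,0],-1]
    - [[0,0.025,0.6],[0,0,0],-1]
    - [[0,0.025,0.6],[0,0,0],-1]
    - [[0,0.025,0.6],[0,0,0],0]
    - [[0,0.025,0.6],[0,0,0],0.4]
    - [[0,0.025,0.6],[0,0,0],1]
  force: 50

```text
time: 17.1
position: [0.5159, -0.1673, 0.0655]
orientation: [0.001, 0.789, 0.615, 0.0]
wrist_force: [-0.3, -0.1, 0.0]
width: 0.0702
gripper_force: 0.0
```

Emit:
arm_command:
  moves:
    - [[0,0,0],[0,0,0],1]
    - [[0,0,0],[0,0,0],1]
    - [[0,0,0],[0,0,0],1]
    - [[0,0,0],[0,0,0],1]
    - [[0,0,0],[0,0,0],1]
    - [[0,0,0],[0,0,0],1]
    - [[0,0,0],[0,0,0],1]
    - [[0,0,0],[0,0,0],1]

```text
time: 17.9
position: [0.5156, -0.1672, 0.0648]
orientation: [0.0, 0.789, 0.615, 0.0]
wrist_force: [2.0, -0.8, -1.9]
width: 0.0217
gripper_force: 50.0
```

Gripped: 21.7 mm opening on the 22 mm sleeve. Now a gentle lift of 100 mm.

Emit:
arm_command:
  moves:
    - [[0,0,-0.01],[0,0,0],1]
    - [[0,0,-0.03],[0,0,0],1]
    - [[0,0,-0.06],[0,0,0],1]
    - [[0,0,-0.1],[0,0,0],1]
    - [[0,0,-0.15],[0,0,0],1]
    - [[0,0,-0.2],[0,0,0],1]
    - [[0,0,-0.25],[0,0,0],1]
    - [[0,0,-0.3],[0,0,0],1]
    - [[0,0,-0.35],[0,0,0],1]
    - [[0,0,-0.4],[0,0,0],1]

```text
time: 18.9
position: [0.5154, -0.1672, 0.1456]
orientation: [0.0, 0.789, 0.615, 0.0]
wrist_force: [0.6, -0.6, -6.2]
width: 0.022
gripper_force: 50.0
```

Emit:
arm_command:
  moves:
    - [[0,0,-0.05],[0,0,0],1]
    - [[0,0,-0.08],[0,0,0],1]
    - [[0,0,-0.1],[0,0,0],1]
    - [[0,0,-0.1],[0,0,0],1]
    - [[0,0,-0.1],[0,0,0],1]
    - [[0,0,-0.1],[0,0,0],1]
    - [[0,0,-0.1],[0,0,0],1]
    - [[0,0,-0.1],[0,0,0],1]
    - [[0,0,-0.1],[0,0,0],1]
    - [[0,0,-0.1],[0,0,0],1]

```text
time: 19.9
position: [0.5154, -0.1671, 0.1647]
orientation: [-0.0, 0.789, 0.615, -0.0]
wrist_force: [0.9, 0.1, -5.2]
width: 0.0217
gripper_force: 50.0
```

```bash
python3 - <<'E'
from h import *
s=status.get_obs(); print(s["position"],s["joint_vel"].round(3),s["width"],s["wrist_force"].round(1),s["wrist_torque"].round(2))
c=cam("scene"); cv2.imwrite("pics/s5.png",cv2.resize(c["pixels"][150:400,220:470],None,fx=2.4,fy=2.4))
E
```

```text
[ 0.51544776 -0.16714144  0.16468425] [ 0.002 -0.002 -0.     0.002 -0.     0.001] 0.02171982857473141 [ 0.9  0.1 -5.2] [-0.07  0.07  0.06]
```

View pics/s5.png

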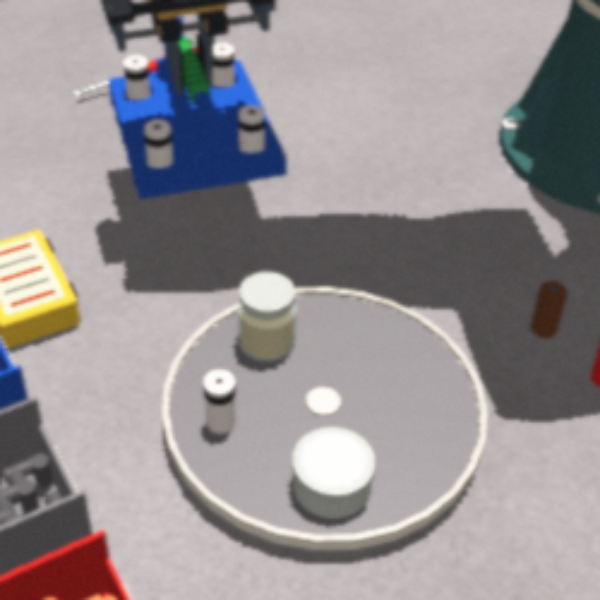

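The carrier hangs clear of the shelf, held by the green grip, with four upright stops. The leftover spare stands on the turntable at (219,400) in the crop. The wrist carries 5.2 N, which is the full load, and the torque is about zero. Handing in.

```bash
python3 -c "
from rig import job_done
print(job_done())"
```

```text
the job is handed in; nothing more can be done
None
```

Both empty pockets were filled with spares, and the third spare still stands on the turntable. The carrier is held by its green grip, level and steady about 10 cm above the shelf. The job was handed in at about 20 s, and no verdict came back.

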